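# Set the brake collar of the label-roll stand

## Task

The label roll on the stand runs too freely. Loosen the thumbscrew on the collar by turning it counter-clockwise (seen from above), slide the collar along the shaft until it presses against the sprung brake disc beside the roll with about 8 newtons (5 to 12 will do; never more than 16, not even for a moment), then turn the thumbscrew clockwise until it is firmly tight again so that the collar keeps that pressure, and let go. Do not drag the collar while it is still clamped, and leave the bottles, tape and cup where they stand.

Things in the scene. Friction and masses are not known exactly. Their poses are not given: they have to be found in the camera images.
- stand: Grey label-roll stand, fixed to the table: base plate 110 x 260 x 34 mm, two uprights reaching 102 mm high at its ends (its y = -117 and +117 mm), and between them a round steel shaft (16 mm thick) along its y axis at 84 mm height. Origin: centre of the base's underside on the table; z up. The collar is on the -y side, the roll on the +y side; the shaft direction from collar to roll is the stand's +y.
- collar: Plain aluminium shaft collar, 40 mm in diameter, 22 mm long along the shaft. Origin: its centre on the shaft axis (84 mm above the table); axes as the stand's. The face that meets the disc lies 11 mm from the origin toward the stand's +y. It slides along the stand's y only, about 45 to 95 mm from start to disc; loosened, its tight lining still drags with 8 to 10 N, on top of the push on the disc.
- thumbscrew_grip (a point): Point to grip the thumbscrew that stands upright on top of the collar: in its grey wing head, a flat upright plate 34 mm long, 10 mm thick and 30 mm high (from 128 to 158 mm above the table; the point is 145 mm above it, on the screw's vertical axis). The point's y axis runs along the 34 mm length, its x axis across the 10 mm thickness, z up; it turns with the screw and travels with the collar. The roll's top is 124 mm above the table.
- thumbscrew (a joint): Turn of the thumbscrew in rad: 0 is the tightest stop, growing counter-clockwise seen from above as it is loosened, stop at 1.6. Its tip grips the shaft below about 0.6 and is free of it above 0.7; below 0.3 it is firmly tight. It starts at 0.05 to 0.2, and tight it holds the collar against about 20 N. Turning it takes up to about 0.2 N m. At 0 the wing lies along the shaft.
- disc: Steel brake disc, 42 mm in diameter and 5 mm thick, on the shaft beside the roll on the collar's side, in front of a short stiff coil spring (about 5 N per mm, 5 mm of travel). Origin: centre of the face that looks at the collar, on the shaft axis; axes as the stand's. It yields only toward the stand's +y. Its place along the shaft varies by 24 mm.
- spray_bottle: White spray bottle 43 mm wide, 129 mm high, loose; bystander. Origin: underside.
- iodine_bottle: Brown bottle 37 mm wide, 84 mm high, loose; bystander. Origin: underside.
- tape_roll: Roll of tan tape lying flat, 104 mm across, 25 mm high, loose; bystander. Origin: underside.
- specimen_cup: White-lidded specimen cup 66 mm wide, 75 mm high, loose; bystander. Origin: underside.

How it is judged:
On the way, in this order (a step that is already met when the one before it is completed fails the run):
1. the thumbscrew is loosened (value of joint thumbscrew above 0.65 rad), for 0.2 s.
2. the collar presses the brake disc with 5 to 12 N, the thumbscrew still loose (value of joint thumbscrew above 0.5 rad and contact force between collar and disc between 5 and 12 N), for 0.2 s.
At the end, for the whole second after the job is handed in: the thumbscrew is tight (below 0.3 rad), and the released collar stays pressed against the brake disc with 5 to 12 N, at rest (value of joint thumbscrew below 0.3 rad and contact force between collar and disc between 5 and 12 N and linear speed of collar below 0.005 m/s); the robot touches nothing.
It fails at once if the brake disc is pressed with more than 16 N (contact force between collar and disc above 16 N).
It fails at once if the collar is dragged while the thumbscrew clamps it (value of joint thumbscrew below 0.4 rad and linear speed of collar above 0.03 m/s).
It fails at once if a bystander is moved (distance of any of spray_bottle, iodine_bottle, tape_roll, specimen_cup from where it was at the start of the episode above 0.02 m).
It also fails if it takes over 58 s, if anything falls off the work surface, if the arm or the gripper's body presses on something with over 40 N, if the wrist force passes 120 N, or if a joint passes its speed limit or range.

## Robot

A 6-joint arm with a two-finger parallel gripper is mounted at the origin on the work surface; the furniture and walls round the work are solid. World frame = base frame: x ahead of the robot, y to its left, z up, the work surface at z = 0. Lengths are in m, angles in rad, forces in N, time in s.
With the tool pointing down it reaches from about 0.35 to 0.85 m from the base axis. Payload 8.1 kg.
Tool frame: the origin (TCP) lies midway between the tips of the shut fingers; the grasp point (between the pads) lies 19 mm behind it; z points along the fingers, y is the direction in which the jaws open and shut (so a half turn about z gives the same grasp; the last joint's range is limited). The gripper opens to 93 mm and grips with 3 to 60 N. Pads are 15 mm wide; open, the fingers measure 128 mm over their backs; the gripper's body (75 mm by 188 mm) begins 65 mm behind the grasp point.
Start: joints at [1.122, 0.13, 1.488, -0, 1.523, -0.085], TCP at [0.213, 0.561, 0.219] pointing down, gripper open.
Joint ranges: [-2.96, 2.96], [-0.89, 2.26], [0.02, 2.5], [-1.34, 4.48], [0, 2.73], [-2.66, 2.66]. Speed limits (rad/s): [2.39, 2.39, 2.79, 3.14, 3.14, 3.14].

## Interface

Orientations are given as a rotation vector (axis times angle).
In Python, from plant import robot gives the robot as it stands. The module is installed in compiled form; this text tells all that it offers.
- The arm moves only by the shell command python3 -m pendant 'ROWS' [FORCE]. ROWS is JSON, a list of rows, each an object with "translation": the shift along the tool's x, y, z in mm, a list of three; "twist": the turn, a rotation vector about the tool's x, y, z in rad, a list of three; "grip": the opening, from -1 (shut) to 1 (fully open). A call has exactly 10 rows; each row shifts and turns the pose as measured when the row begins, along the tool's axes as they then stand; what a row does not reach is not made up. A row lasts 1/10 s, in which the tool goes at most 50 mm and 8.59 degrees, less where a joint would pass 70% of its speed; a pose out of reach is approached as far as the arm can. A call is refused whole if a number of a shift passes 50 or a number of a turn 0.15, either way. A call with a gripper value outside its range is refused whole. The fingers move at their own pace and stop on an object; FORCE is the grip in N (left out, the last holds). Time passes only in rows, so rows that do not move let the fingers close, or fill a call up. It gives the time, the measured TCP pose, the force and the opening at its end, in the units of the state.
- robot.read_state(): the state, without advancing time (a new reading comes with each control period).
- robot.read_camera(name): name is "side" or "top"; returns (picture, depth): 400x640x3 uint8, red, green, blue; 400x640 float32, m along the optical axis (not along the pixel's ray), 0 where there is no reading.
- robot.camera_info(name): a dict with "vertical_fov" (degrees; the focal length in pixels is half the picture's height over the tangent of half this angle, whatever the lens; pixels are square), "cx", "cy" (the principal point, pixels), "D" ([k1, k2, p1, p2, k3] as OpenCV has them; the pictures are not rectified), "cam_to_world" (4x4, takes a point from camera to world coordinates). Camera axes: x right, y up, looking along -z (the intrinsics and any distortion apply to the point x, -y, -z); pixel columns grow to the right and rows downward; lengths in m; the calibration is good to about 2 mm. A picture is of the moment at which its call begins. camera_info takes no time and is no camera call.
- robot.close_job(): hands the job in, once; it reports no verdict.
The state is a dict: "t": time; "q": joint angles; "dq": joint speeds; "joint_torque": joint torques, N m; "tool_pos": TCP position; "orientation": TCP orientation; "force": force on the tool from outside, world axes, zero at the start; "wrist_torque": the same for the moment, N m; "opening": finger opening in m.
Only numpy, scipy, OpenCV 4.12 (cv2) and the standard library are available. Lean on these libraries where they do the work, as an engineer would, in place of code of your own. Each camera call takes 0.05 s, during which the arm holds its last target. There are 200 camera calls.

## Working session

There is one attempt and no reset: what is moved stays moved. The work goes in short steps, Python scripts to look and compute and a shell command to move; the robot and the scene stay as the last step left them, time stands still between calls to the robot, and variables do not carry over. Pictures are saved under pics/ and viewed, about 8 in all and at most 12, crops included, and the job is handed in when it is done.

```bash
mkdir -p pics
cat > h.py <<'E'
import numpy as np, cv2
from plant import robot
from scipy.spatial.transform import Rotation as R
def K(n):
    i=robot.camera_info(n); f=200/np.tan(np.radians(i["vertical_fov"])/2)
    return np.array([[f,0,i["cx"]],[0,f,i["cy"]],[0,0,1.]]),np.array(i["D"],float),np.array(i["cam_to_world"])
def ray(n,uv):
    k,d,T=K(n); p=cv2.undistortPoints(np.array(uv,float).reshape(-1,1,2),k,d)[:,0]
    v=np.c_[p[:,0],-p[:,1],-np.ones(len(p))]@T[:3,:3].T
    return T[:3,3],v
def onplane(n,uv,z):
    o,v=ray(n,uv); return o+v*((z-o[2])/v[:,2])[:,None]
def bydepth(n,uv,dep):
    o,v=ray(n,uv); return np.array([o+v[i]*dep[int(round(b)),int(round(a))] for i,(a,b) in enumerate(np.atleast_2d(uv))])
def project(n,P):
    k,d,T=K(n); c=(np.atleast_2d(P)-T[:3,3])@T[:3,:3]; c=c*[1,-1,-1]
    return cv2.projectPoints(c,np.zeros(3),np.zeros(3),k,d)[0][:,0]
E
python3 - <<'E'
from h import *
for n in("side","top"):
    p,d=robot.read_camera(n); cv2.imwrite(f"pics/{n}0.png",p[:,:,::-1]); np.save(n+"0.npy",d); print(n,K(n)[2][:3,3],K(n)[0][0,0],K(n)[1])
s=robot.read_state(); print(s)
E
```

```text
side [-0.02731059 -0.92109434  0.58887334] 405.7774612498561 [-0.08957018  0.          0.          0.          0.        ]
top [ 0.41958122 -0.00543793  1.39122547] 505.1579983524883 [-0.14180717  0.          0.          0.          0.        ]
{'t': 0.1, 'q': array([ 1.12158283e+00,  1.31076940e-01,  1.48918312e+00,  4.34932962e-07,
        1.52299825e+00, -8.54221936e-02]), 'dq': array([-1.03184251e-03, -1.04117512e-03, -2.59933221e-03, -7.40455449e-04,
        1.83070304e-04, -1.00105778e-05]), 'joint_torque': array([ 1.16465344e-03, -5.61344039e+01, -4.93092942e+01,  7.70410616e-02,
        2.92628777e-02, -7.32028957e-05]), 'tool_pos': array([0.21325728, 0.56026697, 0.21769055]), 'orientation': array([-5.68216316e-01, -3.08933025e+00,  2.52293742e-03]), 'force': array([ 0.19506794, -1.65052088,  0.02942463]), 'wrist_torque': array([ 0.0417346 , -0.05602009, -0.01080352]), 'opening': 0.09269790365858631}
```

View pics/top0.png

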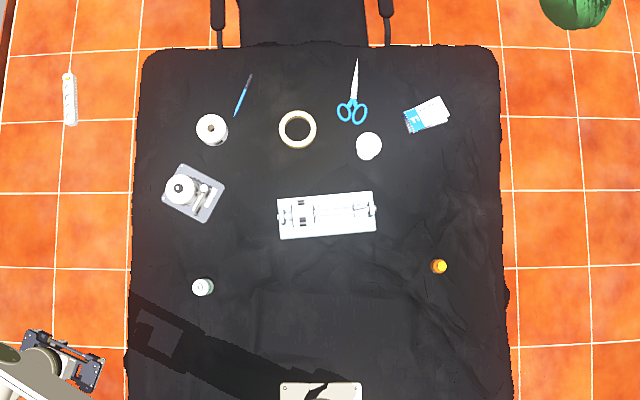

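View pics/side0.png

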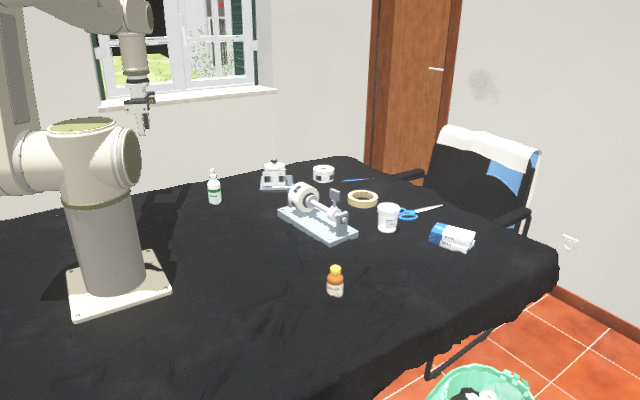

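The top view shows the stand at (326,215), with the roll on its left end (+y) near (300,212). The side view shows the roll at (300,197) and a grey wing at (336,197). I'll zoom in on both.

Run:
```python
from h import *
a=cv2.imread("pics/top0.png")[180:250,265:390]; b=cv2.imread("pics/side0.png")[170:250,265:390]
a=(255*(a/255.)**2.2).astype(np.uint8)
o=[cv2.resize(x,None,fx=6,fy=s,interpolation=cv2.INTER_CUBIC) for x,s in((a,4),(b,4))]
o=[cv2.resize(a,(750,420)),cv2.resize(b,(750,480))]
cv2.imwrite("pics/crop0.png",cv2.resize(np.vstack(o),(500,600)))
cv2.imwrite("pics/cropA.png",cv2.resize(a,(750,420),interpolation=cv2.INTER_CUBIC));cv2.imwrite("pics/cropB.png",cv2.resize(b,(750,480),interpolation=cv2.INTER_CUBIC))
d=np.load("top0.npy")
uv=[(u,v) for v in range(180,250) for u in range(265,390) if d[v,u]>0]
P=bydepth("top",uv,d); 
# base corners
m=(P[:,2]>.025)&(P[:,2]<.04); r=cv2.minAreaRect(P[m,:2].astype(np.float32)*1000); print(r,m.sum())
for lo,hi in((.095,.11),(.115,.127),(.132,.17)):
    m=(P[:,2]>lo)&(P[:,2]<hi); print(lo,m.sum(),P[m].mean(0) if m.any() else 0); 
    if lo>.13: print(P[m].round(4))
```

```text
((538.83056640625, -40.491546630859375), (158.33023071289062, 297.8194274902344), 4.294538497924805) 2518
0.095 398 [ 0.55550791 -0.00375526  0.1016733 ]
0.115 382 [0.55352367 0.0405621  0.12105511]
0.132 68 [ 0.5661913  -0.09913041  0.154398  ]
[[ 0.5747 -0.1116  0.1509]
 [ 0.5736 -0.1133  0.1597]
 [ 0.5717 -0.0988  0.1556]
 [ 0.572  -0.1015  0.1532]
 [ 0.5715 -0.1036  0.157 ]
 [ 0.572  -0.1064  0.1531]
 [ 0.5715 -0.1086  0.1568]
 [ 0.5715 -0.111   0.1568]
 [ 0.5714 -0.1135  0.1571]
 [ 0.5713 -0.1158  0.1583]
 [ 0.5688 -0.0862  0.1594]
 [ 0.569  -0.0887  0.158 ]
 [ 0.5691 -0.0913  0.1573]
 [ 0.5694 -0.0939  0.1548]
 [ 0.5693 -0.0964  0.1549]
 [ 0.569  -0.0987  0.1572]
 [ 0.5689 -0.101   0.1585]
 [ 0.5694 -0.1039  0.1536]
 [ 0.5691 -0.1061  0.1564]
 [ 0.5689 -0.1085  0.1578]
 [ 0.5694 -0.1113  0.1537]
 [ 0.5685 -0.1131  0.1612]
 [ 0.569  -0.1159  0.1567]
 [ 0.5669 -0.084   0.1549]
 [ 0.5665 -0.0863  0.1579]
 [ 0.566  -0.0884  0.162 ]
 [ 0.5665 -0.0911  0.1583]
 [ 0.5667 -0.0937  0.1563]
 [ 0.567  -0.0964  0.1534]
 [ 0.5668 -0.0988  0.1548]
 [ 0.5662 -0.1009  0.1599]
 [ 0.5658 -0.103 
[... 282 characters left out ...]
 0.5639 -0.0935  0.1586]
 [ 0.5639 -0.096   0.1589]
 [ 0.5637 -0.0983  0.1609]
 [ 0.5637 -0.1008  0.1605]
 [ 0.5642 -0.1036  0.1557]
 [ 0.5636 -0.1057  0.1609]
 [ 0.5645 -0.1087  0.1533]
 [ 0.5641 -0.111   0.1563]
 [ 0.565  -0.1141  0.149 ]
 [ 0.5646 -0.0828  0.1323]
 [ 0.562  -0.0839  0.1548]
 [ 0.5618 -0.0863  0.1564]
 [ 0.5622 -0.089   0.153 ]
 [ 0.5619 -0.0913  0.1554]
 [ 0.5618 -0.0937  0.1556]
 [ 0.5614 -0.0959  0.1595]
 [ 0.5619 -0.0987  0.1545]
 [ 0.5629 -0.1019  0.1462]
 [ 0.5633 -0.1047  0.1419]
 [ 0.5632 -0.1071  0.1431]
 [ 0.5605 -0.0844  0.1461]
 [ 0.5601 -0.0867  0.1497]
 [ 0.56   -0.0891  0.15  ]
 [ 0.5605 -0.0919  0.1458]
 [ 0.5612 -0.0949  0.1388]
 [ 0.562  -0.0979  0.1322]]
```

View pics/cropA.png

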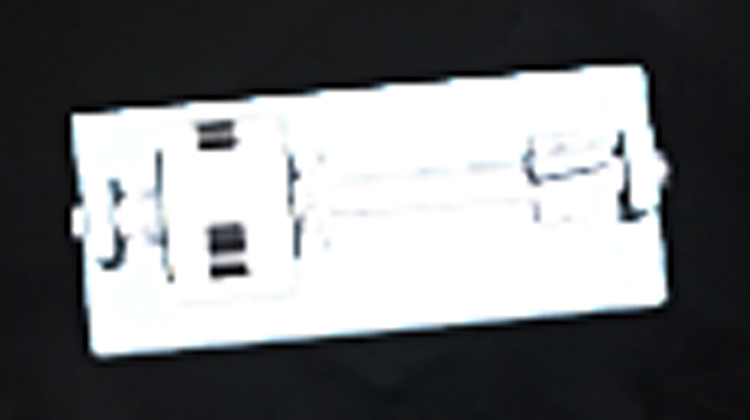

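View pics/cropB.png

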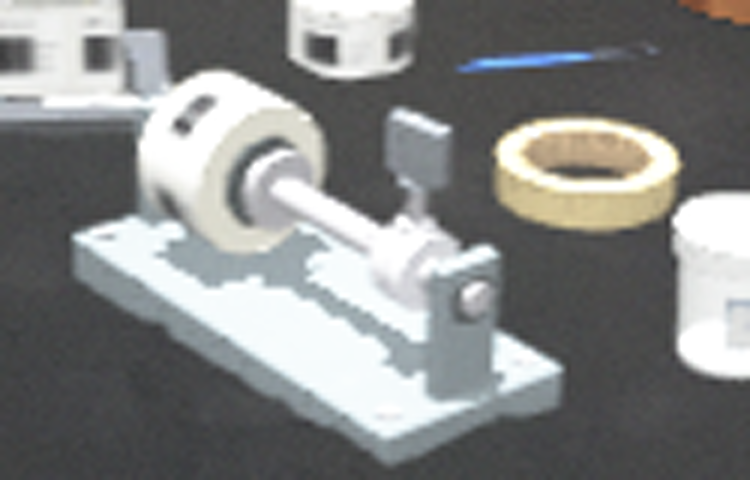

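```bash
cat > loc.py <<'E'
from h import *
d=np.load("top0.npy")
c=np.array([(72,113),(645,65),(667,303),(92,355)])/6+[265,180]-.4
C=onplane("top",c,.034); print(C.round(4), np.linalg.norm(C-np.roll(C,-1,0),axis=1).round(4))
ctr=C.mean(0); e=(C[0]-C[1]+C[3]-C[2])[:2]; e/=np.linalg.norm(e)
print("centre",ctr,"y dir",e,"yaw",np.arctan2(-e[0],e[1]))
uv=[(u,v) for v in range(180,250) for u in range(265,390) if d[v,u]>0]
P=bydepth("top",uv,d); ex=np.array([e[1],-e[0]])
L=np.c_[(P[:,:2]-ctr[:2])@ex,(P[:,:2]-ctr[:2])@e,P[:,2]]
m=(L[:,2]>.145)&(L[:,2]<.17); r=cv2.minAreaRect(L[m,:2].astype(np.float32)*1000);print("wing local",r,L[m].mean(0),m.sum())
q=L[m,:2]; w,V=np.linalg.eigh(np.cov(q.T)); print("wing dir",V[:,1],w)
m=(L[:,2]>.095)&(L[:,2]<.108); 
for s in((L[:,1]<-.1),(L[:,1]>.1)): print("upright",L[m&s].mean(0))
m=(L[:,2]>.11)&(L[:,2]<.13)&(L[:,1]>0); print("roll",L[m].min(0),L[m].max(0),L[m].mean(0))
# profile along shaft |x|<25: max height by y
for y in np.arange(-.13,.06,.004):
    s=(abs(L[:,0])<.03)&(abs(L[:,1]-y)<.002)
    if s.any(): print(round(y,3),L[s,2].max().round(3),end="; ")
E
python3 loc.py
```

```text
[[ 0.6031  0.1154  0.034 ]
 [ 0.6236 -0.1442  0.034 ]
 [ 0.5157 -0.1521  0.034 ]
 [ 0.4937  0.1058  0.034 ]] [0.2604 0.1083 0.2588 0.1099]
centre [ 0.55902175 -0.01881527  0.034     ] y dir [-0.08182643  0.99664659] yaw 0.08191802168591154
wing local ((1.0968334674835205, -81.40090942382812), (10.18125057220459, 33.19767761230469), 8.322587966918945) [ 0.0007955  -0.08104905  0.156089  ] 62
wing dir [-0.12752803  0.99183497] [9.40732989e-06 1.01657393e-04]
upright [ 0.0007909  -0.11473149  0.1008551 ]
upright [0.00031591 0.11564685 0.10073711]
roll [-0.03409024  0.03143219  0.11000255] [0.03324204 0.0898942  0.12913906] [-0.00039635  0.06078165  0.11957487]
-0.13 0.031; -0.126 0.095; -0.122 0.101; -0.118 0.108; -0.114 0.105; -0.11 0.105; -0.106 0.097; -0.102 0.097; -0.098 0.158; -0.094 0.161; -0.09 0.158; -0.086 0.163; -0.082 0.16; -0.078 0.161; -0.074 0.162; -0.07 0.162; -0.066 0.159; -0.062 0.093; -0.058 0.092; -0.054 0.093; -0.05 0.095; -0.046 0.095; -0.042 0.094; -0.038 0.094; -0.034 0.094; -0.03 0.093; -0.026 0.094; -0.022 0.094; -0.018 0.096; -0.014 0.095; -0.01 0.095; -0.006 0.095; -0.002 0.094; 0.002 0.095; 0.006 0.095; 0.01 0.096; 0.014 0.094; 0.018 0.107; 0.022 0.108; 0.026 0.098; 0.03 0.112; 0.034 0.126; 0.038 0.128; 0.042 0.126; 0.046 0.129; 0.05 0.128; 0.054 0.126; 0.058 0.127;
```

Stand dimensions check out: 260 x 109 mm, uprights at about ±115 mm. The wing is at about (0.566, -0.0995) with the screw at about 0.13 rad. The disc face is near stand y = +16 mm, so the travel is about 86 mm. Next I'll approach above the wing.

```bash
python3 -m pendant '[{"translation":[-37,-32,-4],"twist":[0,0,0],"grip":1},{"translation":[-37,-32,-4],"twist":[0,0,0],"grip":1},{"translation":[-37,-32,-4],"twist":[0,0,0],"grip":1},{"translation":[-37,-32,-4],"twist":[0,0,0],"grip":1},{"translation":[-37,-32,-4],"twist":[0,0,0],"grip":1},{"translation":[-37,-32,-4],"twist":[0,0,0],"grip":1},{"translation":[-37,-32,-4],"twist":[0,0,0],"grip":1},{"translation":[-37,-32,-4],"twist":[0,0,0],"grip":1},{"translation":[-37,-32,-4],"twist":[0,0,0],"grip":1},{"translation":[-37,-32,-4],"twist":[0,0,0],"grip":1}]' 10
cat > go.py <<'E'
import sys
from h import *
# go.py localx localy z screwangle : print remaining error in tool axes (mm) and twist
ctr=np.array([.5590,-.0188]);yaw=.0819
ex=np.array([np.cos(yaw),np.sin(yaw)]);e=np.array([-ex[1],ex[0]])
s=robot.read_state(); A=R.from_rotvec(s["orientation"]).as_matrix(); p=s["tool_pos"]
lx,ly,z,th=map(float,sys.argv[1:5])
g=np.r_[ctr+lx/1000*ex+ly/1000*e,z/1000]
print("tool shift mm",((g-p)@A*1000).round(1))
h=np.arctan2(A[1,1],A[0,1]); dh=(yaw+th-h+np.pi/2)%np.pi-np.pi/2
l=(p[:2]-ctr)*1000
print("twist z",round(-dh,3),"screw ang equiv",round(th-dh,3),"tilt",A[:,2].round(3),"local xy",(l@ex).round(2),(l@e).round(2),"z",(p[2]*1000).round(1))
f=s["force"][:2]; print("F local",(f@ex).round(2),(f@e).round(2),s["force"][2].round(2),"T",s["wrist_torque"].round(3),"open",s["opening"].round(4),"q",s["q"].round(2),"t",s["t"])
E
python3 go.py 0.5 -81 220 0.13
```

```text
t: 1.1
tool_pos: [0.4453, 0.122, 0.2528]
orientation: [-0.55, -3.087, 0.014]
force: [1.2, 1.3, 0.4]
opening: 0.0928
tool shift mm [-190.  -165.8   33.8]
twist z 1.006 screw ang equiv 1.136 tilt [-0.007 -0.008 -1.   ] local xy -101.76 149.63 z 252.8Traceback (most recent call last):
  File "go.py", line 13, in <module>
    f=s["force"][:2]; print("F local",(f@ex).round(2),(f@e).round(2),s["force"][2].round(2),"T",s["wrist_torque"].round(3),"open",s["opening"].round(4),"q",s["q"].round(2),"t",s["t"])
                                                                                                                                  ^^^^^^^^^^^^^^^^^^
AttributeError: 'float' object has no attribute 'round'
```

```bash
sed -i 's/s\["opening"\].round(4)/round(s["opening"],4)/' go.py; python3 -m pendant '[{"translation":[-37,-32,0],"twist":[0,0,0],"grip":1},{"translation":[-37,-32,0],"twist":[0,0,0],"grip":1},{"translation":[-37,-32,0],"twist":[0,0,0],"grip":1},{"translation":[-37,-32,0],"twist":[0,0,0],"grip":1},{"translation":[-37,-32,0],"twist":[0,0,0],"grip":1},{"translation":[0,0,0],"twist":[0,0,0.145],"grip":1},{"translation":[0,0,0],"twist":[0,0,0.145],"grip":1},{"translation":[0,0,0],"twist":[0,0,0.145],"grip":1},{"translation":[0,0,0],"twist":[0,0,0.145],"grip":1},{"translation":[0,0,0],"twist":[0,0,0.145],"grip":1}]' 10
python3 go.py 0.5 -81 220 0.13
```

```text
t: 2.1
tool_pos: [0.5637, -0.1064, 0.2475]
orientation: [-1.641, -2.667, 0.021]
force: [1.0, -0.1, 0.1]
opening: 0.0928
tool shift mm [ 5.   5.7 27.4]
twist z 0.256 screw ang equiv 0.386 tilt [-0.015 -0.006 -1.   ] local xy -2.45 -87.67 z 247.5
F local 0.99 -0.18 0.11 T [-0.086  0.045 -0.067] open 0.0928 q [-0.27  0.06  1.51 -0.01  1.58 -0.74] t 2.1
```

```bash
cat >> go.py <<'E'
print("tilt fix twist",(A.T@np.cross(A[:,2],[0,0,-1])).round(4))
E
python3 -m pendant '[{"translation":[0,0,0],"twist":[0,0,0.13],"grip":0.3},{"translation":[0,0,0],"twist":[0,0,0.13],"grip":0.3},{"translation":[3,6,10],"twist":[0,0,0],"grip":0.3},{"translation":[0,0,15],"twist":[0,0,0],"grip":0.3},{"translation":[0,0,15],"twist":[0,0,0],"grip":0.3},{"translation":[0,0,15],"twist":[0,0,0],"grip":0.3},{"translation":[0,0,10],"twist":[0,0,0],"grip":0.3},{"translation":[0,0,0],"twist":[0,0,0],"grip":0.3},{"translation":[0,0,0],"twist":[0,0,0],"grip":0.3},{"translation":[0,0,0],"twist":[0,0,0],"grip":0.3}]' 10
python3 go.py 0.5 -81 129 0.13
```

```text
t: 3.1
tool_pos: [0.565, -0.1015, 0.1709]
orientation: [-1.972, -2.424, 0.029]
force: [-0.1, 0.8, -0.3]
opening: 0.0604
tool shift mm [ 1.7  2.6 41.8]
twist z -0.007 screw ang equiv 0.123 tilt [-0.025 -0.004 -1.   ] local xy -0.78 -82.92 z 170.9
F local -0.01 0.77 -0.31 T [-0.085  0.035  0.039] open 0.0604 q [-0.26  0.11  1.6  -0.01  1.46 -0.46] t 3.1
tilt fix twist [-0.0249 -0.0012  0.    ]
```

```bash
python3 -m pendant '[{"translation":[0,0,0],"twist":[-0.025,-0.001,0],"grip":0.3},{"translation":[0,0,0],"twist":[0,0,0],"grip":0.3},{"translation":[1.7,2.6,0],"twist":[0,0,-0.007],"grip":0.3},{"translation":[0,0,11],"twist":[0,0,0],"grip":0.3},{"translation":[0,0,11],"twist":[0,0,0],"grip":0.3},{"translation":[0,0,10],"twist":[0,0,0],"grip":0.3},{"translation":[0,0,9],"twist":[0,0,0],"grip":0.3},{"translation":[0,0,0],"twist":[0,0,0],"grip":0.3},{"translation":[0,0,0],"twist":[0,0,0],"grip":0.3},{"translation":[0,0,0],"twist":[0,0,0],"grip":0.3}]' 10
python3 go.py 0.5 -81 129 0.13
python3 - <<'E'
from h import *
p,d=robot.read_camera("side"); cv2.imwrite("pics/s1.png",cv2.resize(p[120:250,250:410,::-1],(800,600*650//600)[:2] if 0 else (738,600),interpolation=cv2.INTER_CUBIC))
E
```

```text
t: 4.1
tool_pos: [0.5682, -0.0993, 0.1273]
orientation: [1.971, 2.443, 0.004]
force: [0.3, -0.5, 0.5]
opening: 0.0604
tool shift mm [ 0.3 -2.  -1.7]
twist z 0.001 screw ang equiv 0.131 tilt [ 0.004  0.    -1.   ] local xy 2.57 -81.01 z 127.3
F local 0.27 -0.5 0.47 T [-0.153  0.045 -0.024] open 0.0604 q [-0.26  0.12  1.66  0.    1.35 -0.48] t 4.1
tilt fix twist [ 0.004   0.0008 -0.    ]
```

View pics/s1.png

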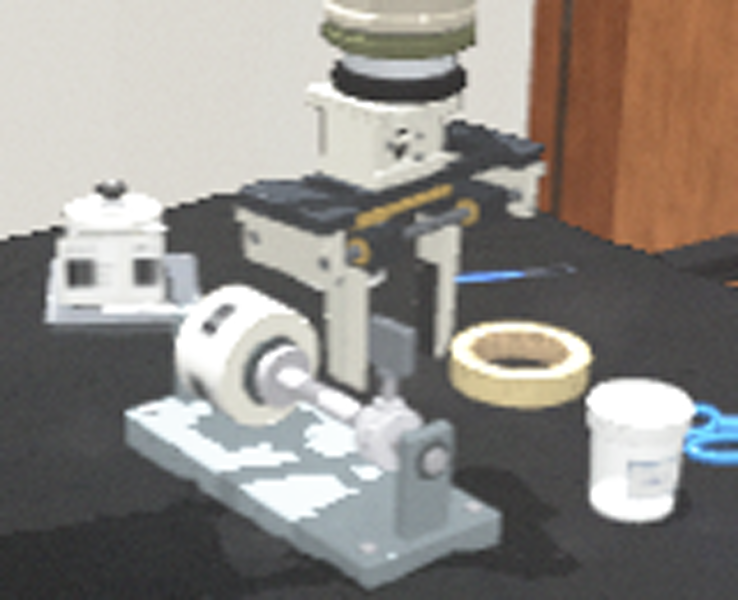

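Fingers straddle the wing cleanly: wing at picture (392,345), fingers at (348,320) and (440,310). I'll recentre and grip.

```bash
python3 -m pendant '[{"translation":[0,-2,-1.5],"twist":[0.004,0,0],"grip":0.3},{"translation":[0,0,0],"twist":[0,0,0],"grip":0.0},{"translation":[0,0,0],"twist":[0,0,0],"grip":-1},{"translation":[0,0,0],"twist":[0,0,0],"grip":-1},{"translation":[0,0,0],"twist":[0,0,0],"grip":-1},{"translation":[0,0,0],"twist":[0,0,0],"grip":-1},{"translation":[0,0,0],"twist":[0,0,0],"grip":-1},{"translation":[0,0,0],"twist":[0,0,0],"grip":-1},{"translation":[0,0,0],"twist":[0,0,0],"grip":-1},{"translation":[0,0,0],"twist":[0,0,0],"grip":-1}]' 45
python3 go.py 0.5 -81 129 0.13
```

```text
t: 5.15
tool_pos: [0.5672, -0.1003, 0.1312]
orientation: [1.971, 2.442, 0.001]
force: [-0.1, 0.5, 0.6]
opening: 0.01
tool shift mm [ 1.  -0.9  2.2]
twist z 0.001 screw ang equiv 0.131 tilt [ 0.003 -0.002 -1.   ] local xy 1.5 -81.86 z 131.2
F local -0.07 0.53 0.63 T [-0.024  0.157  0.021] open 0.01 q [-0.26  0.12  1.66 -0.    1.36 -0.48] t 5.15
tilt fix twist [ 0.0024  0.0025 -0.    ]
```

```bash
python3 -m pendant '[{"translation":[0,0,0],"twist":[0,0,-0.08],"grip":-1},{"translation":[0,0,0],"twist":[0,0,-0.1],"grip":-1},{"translation":[0,0,0],"twist":[0,0,-0.1],"grip":-1},{"translation":[0,0,0],"twist":[0,0,-0.1],"grip":-1},{"translation":[0,0,0],"twist":[0,0,-0.1],"grip":-1},{"translation":[0,0,0],"twist":[0,0,-0.1],"grip":-1},{"translation":[0,0,0],"twist":[0,0,-0.1],"grip":-1},{"translation":[0,0,0],"twist":[0,0,-0.1],"grip":-1},{"translation":[0,0,0],"twist":[0,0,-0.1],"grip":-1},{"translation":[0,0,0],"twist":[0,0,0],"grip":-1}]' 45
python3 go.py 1.5 -81.8 131 1.2
```

```text
t: 6.15
tool_pos: [0.5673, -0.1001, 0.1309]
orientation: [0.691, 3.061, -0.001]
force: [-0.3, -0.6, 0.5]
opening: 0.0101
tool shift mm [ 0.1 -0.2 -0.1]
twist z -0.155 screw ang equiv 1.045 tilt [ 0.003 -0.001 -1.   ] local xy 1.66 -81.67 z 130.9
F local -0.38 -0.59 0.53 T [-0.008  0.065  0.04 ] open 0.0101 q [-0.26  0.12  1.66 -0.    1.36 -1.39] t 6.15
tilt fix twist [ 0.0003  0.0034 -0.    ]
```

```bash
python3 -m pendant '[{"translation":[0,0,0],"twist":[0,0,-0.1],"grip":-1},{"translation":[0,0,0],"twist":[0,0,-0.1],"grip":-1},{"translation":[0,0,0],"twist":[0,0,0],"grip":-1},{"translation":[0,0,0],"twist":[0,0,0],"grip":-1},{"translation":[0,0,0],"twist":[0,0,0],"grip":-1},{"translation":[0,0,0],"twist":[0,0,0],"grip":-1},{"translation":[0,0,0],"twist":[0,0,0],"grip":-1},{"translation":[0,0,0],"twist":[0,0,0],"grip":-1},{"translation":[0,0,0],"twist":[0,0,0],"grip":-1},{"translation":[0,0,0],"twist":[0,0,0],"grip":-1}]' 45
python3 go.py 1.6 -41.7 131 1.25
```

```text
t: 7.15
tool_pos: [0.5674, -0.1, 0.131]
orientation: [0.406, 3.112, -0.001]
force: [-1.0, -0.6, 0.6]
opening: 0.0099
tool shift mm [13.5 37.6 -0.1]
twist z -0.021 screw ang equiv 1.229 tilt [ 0.003 -0.001 -1.   ] local xy 1.69 -81.65 z 131.0
F local -1.0 -0.5 0.63 T [0.035 0.083 0.109] open 0.0099 q [-0.26  0.12  1.66 -0.    1.36 -1.57] t 7.15
tilt fix twist [-0.0003  0.0034 -0.    ]
```

```bash
python3 -m pendant '[{"translation":[1.4,3.8,0],"twist":[0,0,0],"grip":-1},{"translation":[1.4,3.8,0],"twist":[0,0,0],"grip":-1},{"translation":[1.4,3.8,0],"twist":[0,0,0],"grip":-1},{"translation":[1.4,3.8,0],"twist":[0,0,0],"grip":-1},{"translation":[1.4,3.8,0],"twist":[0,0,0],"grip":-1},{"translation":[1.4,3.8,0],"twist":[0,0,0],"grip":-1},{"translation":[1.4,3.8,0],"twist":[0,0,0],"grip":-1},{"translation":[1.4,3.8,0],"twist":[0,0,0],"grip":-1},{"translation":[1.4,3.8,0],"twist":[0,0,0],"grip":-1},{"translation":[1.4,3.8,0],"twist":[0,0,0],"grip":-1}]' 45
python3 go.py 1.6 -6 131 1.25
```

```text
t: 8.15
tool_pos: [0.5656, -0.08, 0.1309]
orientation: [0.422, 3.098, -0.052]
force: [1.6, -9.8, -0.8]
opening: 0.0097
tool shift mm [19.1 52.1 -2.1]
twist z -0.032 screw ang equiv 1.218 tilt [ 0.009 -0.035 -0.999] local xy 1.53 -61.5 z 130.9
F local 0.77 -9.89 -0.77 T [-0.941 -0.05   0.116] open 0.0097 q [-0.21  0.1   1.69 -0.03  1.34 -1.5 ] t 8.15
tilt fix twist [-0.0311  0.0184 -0.    ]
```

```bash
python3 -m pendant '[{"translation":[2,5.6,0],"twist":[-0.03,0.018,0],"grip":-1},{"translation":[2.7,7.5,0],"twist":[-0.004,0.002,0],"grip":-1},{"translation":[2.7,7.5,0],"twist":[-0.004,0.002,0],"grip":-1},{"translation":[2.7,7.5,0],"twist":[-0.004,0.002,0],"grip":-1},{"translation":[2.7,7.5,0],"twist":[-0.004,0.002,0],"grip":-1},{"translation":[2,5.6,0],"twist":[-0.004,0.002,0],"grip":-1},{"translation":[1.4,3.8,0],"twist":[-0.004,0.002,0],"grip":-1},{"translation":[1.4,3.8,0],"twist":[-0.004,0.002,0],"grip":-1},{"translation":[1.4,3.8,0],"twist":[-0.004,0.002,0],"grip":-1},{"translation":[1.4,3.8,0],"twist":[-0.004,0.002,0],"grip":-1}]' 45
python3 go.py 1.6 -6 131 1.25
```

```text
t: 9.15
tool_pos: [0.5625, -0.0424, 0.1309]
orientation: [-0.441, -3.107, -0.001]
force: [-0.3, -10.3, -1.4]
opening: 0.0099
tool shift mm [ 6.3 16.6 -0.1]
twist z -0.043 screw ang equiv 1.207 tilt [-0.003  0.001 -1.   ] local xy 1.56 -23.8 z 130.9
F local -1.17 -10.27 -1.37 T [-2.16  -0.228  0.114] open 0.0099 q [-0.17  0.1   1.69  0.    1.36 -1.46] t 9.15
tilt fix twist [-0.     -0.0031  0.    ]
```

```bash
python3 -m pendant '[{"translation":[1.4,3.8,0],"twist":[-0.003,0.002,0],"grip":-1},{"translation":[1.4,3.8,0],"twist":[-0.003,0.002,0],"grip":-1},{"translation":[1.4,3.8,0],"twist":[-0.003,0.002,0],"grip":-1},{"translation":[1.4,3.8,0],"twist":[-0.003,0.002,0],"grip":-1},{"translation":[1.4,3.8,0],"twist":[-0.003,0.002,0],"grip":-1},{"translation":[1.4,3.8,0],"twist":[-0.003,0.002,0],"grip":-1},{"translation":[1.4,3.8,0],"twist":[-0.003,0.002,0],"grip":-1},{"translation":[1.4,3.8,0],"twist":[-0.003,0.002,0],"grip":-1},{"translation":[1.4,3.8,0],"twist":[-0.003,0.002,0],"grip":-1},{"translation":[1.4,3.8,0],"twist":[-0.003,0.002,0],"grip":-1}]' 45
python3 go.py 1.6 4 131 1.25
```

```text
t: 10.15
tool_pos: [0.5612, -0.0253, 0.1309]
orientation: [-0.458, -3.099, 0.008]
force: [-0.9, -9.9, -1.2]
opening: 0.0097
tool shift mm [ 4.   9.9 -0.1]
twist z -0.055 screw ang equiv 1.195 tilt [-0.009 -0.004 -1.   ] local xy 1.68 -6.63 z 130.9
F local -1.68 -9.79 -1.21 T [-2.01  -0.297  0.165] open 0.0097 q [-0.13  0.1   1.69 -0.01  1.37 -1.41] t 10.15
tilt fix twist [-0.0065 -0.0078  0.    ]
```

```bash
python3 -m pendant '[{"translation":[0,0,0],"twist":[-0.006,-0.008,0],"grip":-1},{"translation":[0,0,0],"twist":[0,0,0],"grip":-1},{"translation":[0,0,0],"twist":[0,0,0],"grip":-1},{"translation":[1.2,3.3,0],"twist":[-0.003,0.001,0],"grip":-1},{"translation":[1.2,3.3,0],"twist":[-0.003,0.001,0],"grip":-1},{"translation":[1.2,3.3,0],"twist":[-0.003,0.001,0],"grip":-1},{"translation":[1.2,3.3,0],"twist":[-0.003,0.001,0],"grip":-1},{"translation":[1.2,3.3,0],"twist":[-0.003,0.001,0],"grip":-1},{"translation":[1.2,3.3,0],"twist":[-0.003,0.001,0],"grip":-1},{"translation":[1.2,3.3,0],"twist":[-0.003,0.001,0],"grip":-1}]' 45
python3 go.py 1.6 4 131 1.25
python3 - <<'E'
from h import *
p,d=robot.read_camera("side"); cv2.imwrite("pics/s2.png",cv2.resize(p[160:250,270:380,::-1],(733,600),interpolation=cv2.INTER_CUBIC))
E
```

```text
t: 11.15
tool_pos: [0.5601, -0.015, 0.1309]
orientation: [0.468, 3.106, -0.006]
force: [-0.1, -11.3, -0.0]
opening: 0.0098
tool shift mm [-0.   0.3 -0.1]
twist z -0.06 screw ang equiv 1.19 tilt [ 0.    -0.004 -1.   ] local xy 1.45 3.69 z 130.9
F local -1.06 -11.22 -0.05 T [-2.012  0.055  0.152] open 0.0098 q [-0.12  0.08  1.7  -0.    1.36 -1.39] t 11.15
tilt fix twist [-0.0036  0.0011  0.    ]
```

View pics/s2.png

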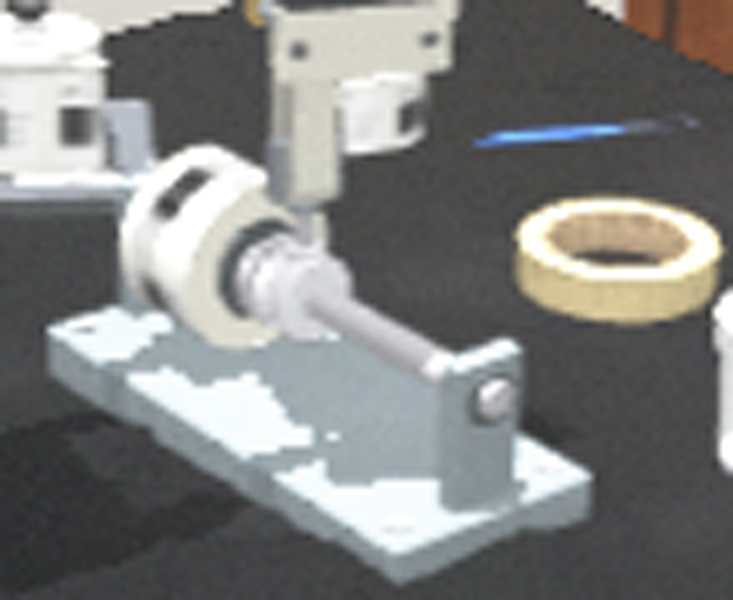

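The collar (about (310,285)) now sits right next to the disc at (255,270). I'll creep forward and average force readings.

```bash
cat > avg.py <<'E'
from h import *
yaw=.0819;e=np.array([-np.sin(yaw),np.cos(yaw)]);F=[];Y=[]
for i in range(6):
    s=robot.read_state(); F.append(s["force"][:2]@e); Y.append((s["tool_pos"][:2]-[.559,-.0188])@e*1000); robot.read_camera("side")
print("Fy",np.round(F,2),"mean",np.mean(F).round(2),"y",np.round(Y,2))
E
python3 avg.py
python3 -m pendant '[{"translation":[0,0,0],"twist":[-0.003,0.001,0],"grip":-1},{"translation":[0,0,0],"twist":[0,0,0],"grip":-1},{"translation":[0,0,0],"twist":[0,0,0],"grip":-1},{"translation":[0,0,0],"twist":[0,0,0],"grip":-1},{"translation":[0,0,0],"twist":[0,0,0],"grip":-1},{"translation":[0,0,0],"twist":[0,0,0],"grip":-1},{"translation":[0,0,0],"twist":[0,0,0],"grip":-1},{"translation":[0,0,0],"twist":[0,0,0],"grip":-1},{"translation":[1.1,3,0],"twist":[-0.002,0.001,0],"grip":-1},{"translation":[1.1,3,0],"twist":[-0.002,0.001,0],"grip":-1}]' 45
python3 avg.py; python3 go.py 1.6 4 131 1.25
```

```text
Fy [-9.44 -8.09 -9.6  -9.33 -9.58 -8.84] mean -9.15 y [3.92 3.9  3.9  3.9  3.89 3.87]
t: 12.5
tool_pos: [0.5599, -0.0119, 0.1309]
orientation: [-0.469, -3.106, 0.004]
force: [-0.6, -10.4, -0.2]
opening: 0.0098
Fy [-10.31  -9.18  -8.72  -8.94  -8.4   -9.6 ] mean -9.19 y [6.78 6.97 6.94 6.92 6.94 6.94]
tool shift mm [-1.2 -2.7 -0.1]
twist z -0.061 screw ang equiv 1.189 tilt [-0.001 -0.002 -1.   ] local xy 1.49 6.93 z 130.9
F local -1.24 -8.03 0.18 T [-1.716  0.055  0.114] open 0.0095 q [-0.11  0.08  1.7  -0.    1.36 -1.38] t 12.8
tilt fix twist [-0.0022 -0.0002 -0.    ]
```

```bash
python3 -m pendant '[{"translation":[0,0,0],"twist":[-0.002,0,0],"grip":-1},{"translation":[0,0,0],"twist":[0,0,0],"grip":-1},{"translation":[0,0,0],"twist":[0,0,0],"grip":-1},{"translation":[0,0,0],"twist":[0,0,0],"grip":-1},{"translation":[0,0,0],"twist":[0,0,0],"grip":-1},{"translation":[0,0,0],"twist":[0,0,0],"grip":-1},{"translation":[0,0,0],"twist":[0,0,0],"grip":-1},{"translation":[0,0,0],"twist":[0,0,0],"grip":-1},{"translation":[0,0,0],"twist":[0,0,0],"grip":-1},{"translation":[1.1,3,0],"twist":[-0.002,0.001,0],"grip":-1}]' 45
python3 avg.py
```

```text
t: 13.8
tool_pos: [0.5598, -0.0102, 0.1309]
orientation: [-0.47, -3.106, 0.002]
force: [-1.7, -11.3, -0.9]
opening: 0.0095
Fy [-11.11  -8.84  -7.67  -7.58  -7.47  -7.81] mean -8.41 y [8.47 8.74 8.72 8.69 8.71 8.69]
```

```bash
python3 -m pendant '[{"translation":[0,0,0],"twist":[-0.002,0,0],"grip":-1},{"translation":[0,0,0],"twist":[0,0,0],"grip":-1},{"translation":[0,0,0],"twist":[0,0,0],"grip":-1},{"translation":[0,0,0],"twist":[0,0,0],"grip":-1},{"translation":[0,0,0],"twist":[0,0,0],"grip":-1},{"translation":[0,0,0],"twist":[0,0,0],"grip":-1},{"translation":[0,0,0],"twist":[0,0,0],"grip":-1},{"translation":[0,0,0],"twist":[0,0,0],"grip":-1},{"translation":[0,0,0],"twist":[0,0,0],"grip":-1},{"translation":[1.1,3,0],"twist":[-0.002,0.001,0],"grip":-1}]' 45
python3 avg.py
```

```text
t: 15.1
tool_pos: [0.5596, -0.0087, 0.1309]
orientation: [-0.471, -3.106, -0.0]
force: [-0.5, -14.5, -1.7]
opening: 0.0095
Fy [-14.4  -10.62  -9.35 -10.06 -10.07  -9.5 ] mean -10.66 y [ 9.98 10.    9.99  9.97  9.99  9.95]
```

```bash
python3 -m pendant '[{"translation":[0,0,0],"twist":[-0.002,0,0],"grip":-1},{"translation":[0,0,0],"twist":[0,0,0],"grip":-1},{"translation":[0,0,0],"twist":[0,0,0],"grip":-1},{"translation":[0,0,0],"twist":[0,0,0],"grip":-1},{"translation":[0,0,0],"twist":[0,0,0],"grip":-1},{"translation":[0,0,0],"twist":[0,0,0],"grip":-1},{"translation":[0,0,0],"twist":[0,0,0],"grip":-1},{"translation":[0,0,0],"twist":[0,0,0],"grip":-1},{"translation":[0,0,0],"twist":[0,0,0],"grip":-1},{"translation":[0.95,2.6,0],"twist":[-0.001,0,0],"grip":-1}]' 45
python3 avg.py;python3 go.py 1.5 10 131 1.25
```

```text
t: 16.4
tool_pos: [0.5595, -0.0082, 0.1309]
orientation: [0.472, 3.105, -0.001]
force: [0.1, -18.2, -0.9]
opening: 0.0095
Fy [-18.13 -11.26 -11.96 -11.17 -11.94 -11.88] mean -12.72 y [10.5  10.48 10.46 10.44 10.44 10.42]
tool shift mm [-0.2 -0.4 -0. ]
twist z -0.063 screw ang equiv 1.187 tilt [ 0.001 -0.001 -1.   ] local xy 1.43 10.43 z 131.0
F local -1.15 -12.78 -0.23 T [-2.501  0.065  0.052] open 0.0098 q [-0.11  0.08  1.71 -0.    1.36 -1.37] t 16.7
tilt fix twist [-0.0004  0.0009 -0.    ]
```

Total peak was 18.1 N. Less about 9.5–10 N of drag, the disc carries about 8 N. Now I'll tighten with a light forward bias, checking halfway.

```bash
python3 -m pendant '[{"translation":[0.2,0.6,0],"twist":[0,0,0],"grip":-1},{"translation":[0.2,0.6,0],"twist":[0,0,0],"grip":-1},{"translation":[0.2,0.6,0],"twist":[0,0,0.06],"grip":-1},{"translation":[0.3,0.6,0],"twist":[0,0,0.06],"grip":-1},{"translation":[0.3,0.6,0],"twist":[0,0,0.06],"grip":-1},{"translation":[0.4,0.6,0],"twist":[0,0,0.06],"grip":-1},{"translation":[0.4,0.6,0],"twist":[0,0,0.06],"grip":-1},{"translation":[0.4,0.5,0],"twist":[0,0,0.06],"grip":-1},{"translation":[0.4,0.5,0],"twist":[0,0,0.06],"grip":-1},{"translation":[0.5,0.5,0],"twist":[0,0,0.06],"grip":-1}]' 45
python3 go.py 1.43 10.43 131 0.08
```

```text
t: 17.7
tool_pos: [0.5595, -0.0083, 0.1309]
orientation: [1.227, 2.886, -0.015]
force: [-0.3, -7.1, 0.6]
opening: 0.0097
tool shift mm [-0.   0.1 -0.1]
twist z 0.605 screw ang equiv 0.685 tilt [ 0.001 -0.011 -1.   ] local xy 1.32 10.39 z 130.9
F local -0.87 -7.06 0.63 T [-1.241  0.073  0.092] open 0.0097 q [-0.1   0.08  1.71 -0.01  1.35 -0.86] t 17.7
tilt fix twist [-0.0067  0.0085  0.    ]
```

```bash
python3 -m pendant '[{"translation":[0.5,0.4,0],"twist":[-0.003,0.004,0.08],"grip":-1},{"translation":[0.5,0.4,0],"twist":[-0.003,0.004,0.08],"grip":-1},{"translation":[0.5,0.3,0],"twist":[0,0,0.08],"grip":-1},{"translation":[0.4,0.2,0],"twist":[0,0,0.08],"grip":-1},{"translation":[0.3,0.1,0],"twist":[0,0,0.08],"grip":-1},{"translation":[0.2,0,0],"twist":[0,0,0.08],"grip":-1},{"translation":[0,0,0],"twist":[0,0,0.08],"grip":-1},{"translation":[0,0,0],"twist":[0,0,0.06],"grip":-1},{"translation":[0,0,0],"twist":[0,0,0],"grip":-1},{"translation":[0,0,0],"twist":[0,0,0],"grip":-1}]' 45
python3 go.py 1.43 10.43 131 0.08
```

```text
t: 18.7
tool_pos: [0.5594, -0.0087, 0.1312]
orientation: [2.082, 2.347, -0.006]
force: [0.0, -4.1, 0.0]
opening: 0.0097
tool shift mm [0.4 0.2 0.2]
twist z -0.042 screw ang equiv 0.038 tilt [ 0.001 -0.006 -1.   ] local xy 1.2 10.06 z 131.2
F local -0.33 -4.07 0.05 T [-0.817  0.139  0.049] open 0.0097 q [-0.1   0.08  1.71 -0.01  1.36 -0.22] t 18.7
tilt fix twist [ 0.0003  0.0056 -0.    ]
```

```bash
python3 -m pendant '[{"translation":[0,0,0],"twist":[0,0,0],"grip":-0.5},{"translation":[0,0,0],"twist":[0,0,0],"grip":-0.2},{"translation":[0,0,0],"twist":[0,0,0],"grip":0},{"translation":[0,0,0],"twist":[0,0,0],"grip":0},{"translation":[0,0,0],"twist":[0,0,0],"grip":0},{"translation":[0,0,-5],"twist":[0,0,0],"grip":0},{"translation":[0,0,-15],"twist":[0,0,0],"grip":0},{"translation":[0,0,-25],"twist":[0,0,0],"grip":0},{"translation":[0,0,-30],"twist":[0,0,0],"grip":0},{"translation":[0,0,-30],"twist":[0,0,0],"grip":0}]' 45
python3 -m pendant '[{"translation":[-45,0,-5],"twist":[0,0,0],"grip":0},{"translation":[-45,0,-5],"twist":[0,0,0],"grip":0},{"translation":[-45,0,-5],"twist":[0,0,0],"grip":0},{"translation":[-45,0,-5],"twist":[0,0,0],"grip":0},{"translation":[-45,0,-5],"twist":[0,0,0],"grip":0},{"translation":[-45,0,-5],"twist":[0,0,0],"grip":0},{"translation":[0,0,0],"twist":[0,0,0],"grip":0},{"translation":[0,0,0],"twist":[0,0,0],"grip":0},{"translation":[0,0,0],"twist":[0,0,0],"grip":0},{"translation":[0,0,0],"twist":[0,0,0],"grip":0}]'
sed -e 's/^d=.*/p,d=robot.read_camera("top"); cv2.imwrite("pics\/t9.png",p[180:250,265:390,::-1])/' loc.py > loc2.py; python3 loc2.py | grep -v '^\['
python3 - <<'E'
from h import *
p,d=robot.read_camera("side"); cv2.imwrite("pics/s3.png",cv2.resize(p[160:250,270:380,::-1],(733,600),interpolation=cv2.INTER_CUBIC))
E
```

```text
t: 19.7
tool_pos: [0.5563, -0.0054, 0.2374]
orientation: [-2.075, -2.351, 0.008]
force: [1.3, -0.3, -0.1]
opening: 0.0469
t: 20.7
tool_pos: [0.5958, -0.2818, 0.291]
orientation: [2.062, 2.349, 0.009]
force: [0.0, 0.2, 0.0]
opening: 0.0466
 [ 0.6236 -0.1442  0.034 ]
 [ 0.5157 -0.1521  0.034 ]
 [ 0.4937  0.1058  0.034 ]] [0.2604 0.1083 0.2588 0.1099]
centre [ 0.55902175 -0.01881527  0.034     ] y dir [-0.08182643  0.99664659] yaw 0.08191802168591154
wing local ((0.8567979335784912, 9.124706268310547), (9.834304809570312, 30.70633316040039), 6.8187713623046875) [0.00028949 0.00946955 0.1568193 ] 54
wing dir [-0.13742656  0.99051196] [8.67534988e-06 7.99660606e-05]
upright [ 0.00118009 -0.1152619   0.10064672]
upright [0.00024284 0.11551515 0.10043204]
roll [-0.03198051  0.00404655  0.11014927] [0.03210349 0.08968142 0.12996384] [-0.00022587  0.06042955  0.11973397]
-0.13 0.03; -0.126 0.091; -0.122 0.106; -0.118 0.105; -0.114 0.107; -0.11 0.104; -0.106 0.095; -0.102 0.093; -0.098 0.096; -0.094 0.095; -0.09 0.094; -0.086 0.093; -0.082 0.091; -0.078 0.095; -0.074 0.095; -0.07 0.092; -0.066 0.094; -0.062 0.093; -0.058 0.094; -0.054 0.097; -0.05 0.096; -0.046 0.096; -0.042 0.096; -0.038 0.096; -0.034 0.093; -0.03 0.092; -0.026 0.097; -0.022 0.094; -0.018 0.095; -0.014 0.097; -0.01 0.099; -0.006 0.158; -0.002 0.161; 0.002 0.161; 0.006 0.16; 0.01 0.161; 0.014 0.161; 0.018 0.159; 0.022 0.162; 0.026 0.146; 0.03 0.111; 0.034 0.124; 0.038 0.128; 0.042 0.128; 0.046 0.128; 0.05 0.129; 0.054 0.126; 0.058 0.129;
```

View pics/s3.png

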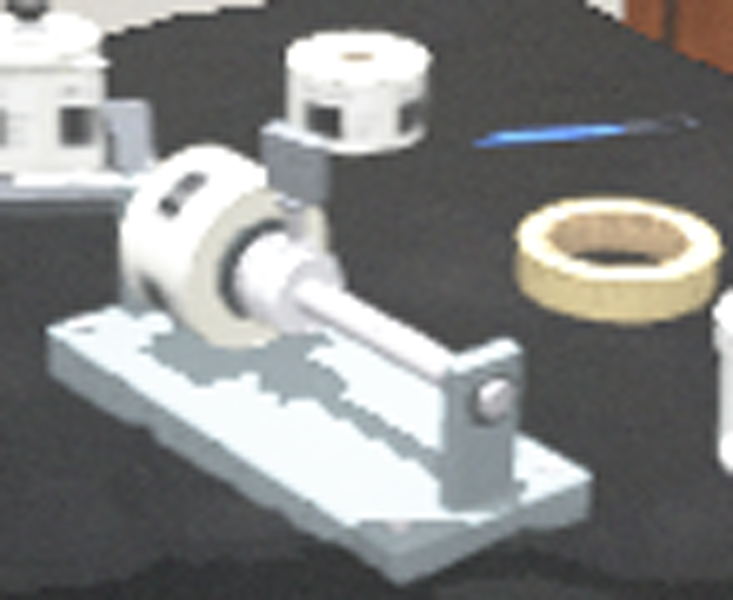

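The wing is tight at about 0.04–0.13 rad, the collar sits against the disc at (285,280) in the picture, and the robot is clear. Handing in.

```bash
python3 -c "
from h import *
print(robot.close_job())"
```

```text
the job is handed in; nothing more can be done
None
```

I did the whole job and handed it in at about 21 s. The final brake pressure is an estimate of 5.5 to 8 N, because I couldn't measure it directly.

**What I did:** I gripped the wing and loosened the screw to about 1.2 rad. I slid the collar about 92 mm until it pressed the disc, retightened to about 0.04 rad by the tool's angle, then let go and backed away.

**Pressure:** The highest push I read was 18.1 N. Taking off about 9.5–10 N of collar drag leaves roughly 8 N on the disc. While I tightened, the tool moved back about 0.3 mm. I think most of that was tilt and off-centre turning. If the collar did follow it, the pressure could be down to about 5.5 N, close to the lower limit.

**Last checks:**
- **Thumbscrew:** the top camera put the wing at about 0.12–0.14 rad, while the tool read 0.04. They disagree, but both are below 0.3.
- **Collar:** the side picture shows it against the disc. The camera measured 90.5 mm of travel and the tool 91.8 mm, which agree within calibration accuracy.
- **Bystanders:** the tape stands where it did in the last side picture. I didn't re-measure the bottles or the cup, but the arm didn't work near them.

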